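# Turn the row of cassettes round for the customers

## Robot

A 6-joint arm with a two-finger parallel gripper is mounted at the origin on the work surface. World frame = base frame: x ahead of the robot, y to its left, z up, the work surface at z = 0. Lengths are in mm, angles in rad, forces in N, time in s.
With the tool pointing down it reaches from about 325 to 900 mm from the base axis. Payload 6.1 kg.
Tool frame: the origin (TCP) lies midway between the tips of the shut fingers; the grasp point (between the pads) lies 19 mm behind it (robot.grasp_offset is the distance from the TCP to the grasp point, in mm); z points along the fingers, y is the direction in which the jaws open and shut (so a half turn about z gives the same grasp; the last joint's range is limited). The gripper opens to 85 mm and grips with 20 to 120 N. Pads are 22 mm wide; open, the fingers measure 114 mm over their backs; the gripper's body (76 mm by 85 mm) begins 54 mm behind the grasp point. The pads swing forward as they close: fully open they stand 13 mm farther back than shut.
Start: joints at [-1.383, 0.22, 1.526, -0, 1.395, -0.126], TCP at [192.915, -594.474, 231.3] pointing down, gripper open.
Joint ranges: [-2.98, 2.98], [-0.91, 2.08], [0.09, 2.57], [-1.24, 4.39], [0.2, 2.65], [-2.68, 2.68]. Speed limits (rad/s): [2.57, 2.57, 3.01, 3.14, 3.14, 3.14].

## Interface

Orientations are given as a unit quaternion [x, y, z, w].
In Python, from station import robot, viewer gives the robot as it stands. The module is installed in compiled form; this text tells all that it offers.
- The arm moves only by the tool jog_arm, never from a script. Its argument "increments" is one flat list of numbers, 4 for each row, row after row: the shift along the tool's x, y, z in m, then the turn about the tool's z in rad. A call has 1 to 5 rows; each row shifts and turns the pose as measured when the row begins, along the tool's axes as they then stand; what a row does not reach is not made up. A row lasts 1/10 s, in which the tool goes at most 50 mm and 8.59 degrees, less where a joint would pass 70% of its speed; a pose out of reach is approached as far as the arm can. A call with a gripper value outside its range is refused whole. "gripper" is the opening, from 0 (shut) to 1 (fully open), set as the call begins (left out, the last holds). The fingers move at their own pace and stop on an object; the grip force is fixed at half the most. Time passes only in rows, so rows that do not move let the fingers close. It gives the time, the measured TCP pose, the force and the opening at its end, in the units of the state.
- robot.sense(): the state, without advancing time (a new reading comes with each control period).
- viewer.capture(name): name is "side" or "top"; returns (picture, depth): 480x640x3 uint8, red, green, blue; 480x640 float32, mm along the optical axis (not along the pixel's ray), 0 where there is no reading.
- viewer.camera_info(name): a dict with "fx", "fy", "cx", "cy" (pixels), "R" (3x3) and "t" (3): a world point X has camera coordinates R X + t. Camera axes: x right, y down, z forward; pixel columns grow to the right and rows downward; lengths in mm; the calibration is good to about 2 mm. A picture is of the moment at which its call begins. camera_info takes no time and is no camera call.
- robot.sign_off(): hands the job in, once; it reports no verdict.
The state is a dict: "clock": time; "q": joint angles; "qvel": joint speeds; "tau": joint torques, N m; "tcp_pos": TCP position; "ee_rot": TCP orientation; "ft_force": force on the tool from outside, world axes, zero at the start; "ft_torque": the same for the moment, N m; "grip_width": finger opening in mm.
Only numpy, scipy, OpenCV 4.12 (cv2) and the standard library are available. Lean on these libraries where they do the work, as an engineer would, in place of code of your own. Each camera call takes 0.05 s, during which the arm holds its last target.

## Task

Move all four cassettes from the black carrying tray to the plywood display rack, one to a slot and in reverse order: the one nearest the robot in the tray goes into the slot farthest from the robot, the second nearest into the second farthest, and so on. Leave each standing upright, fully down on its slot's floor, about centred along the length of its slot, and let go.

Things in the scene. Friction and masses are not known exactly. Their poses are not given: they have to be found in the camera images.
- red_tape (a point): Centre (half-way up) of the loose red cassette in its hard case, 17 mm thick (own x), 109 mm long (own y), 70 mm tall (own z, up), about 70 g. It stands on its long narrow side in the red-tabbed pocket of the carrying tray, its flat faces across the row; the red top 41 mm stands free above the pocket's guides and is to be pinched across the thickness. Neighbours stand 62 mm apart, centre to centre.
- yellow_tape (a point): Centre (half-way up) of the loose yellow cassette in its hard case, 17 mm thick (own x), 109 mm long (own y), 70 mm tall (own z, up), about 70 g. It stands on its long narrow side in the yellow-tabbed pocket of the carrying tray, its flat faces across the row; the yellow top 41 mm stands free above the pocket's guides and is to be pinched across the thickness. Neighbours stand 62 mm apart, centre to centre.
- green_tape (a point): Centre (half-way up) of the loose green cassette in its hard case, 17 mm thick (own x), 109 mm long (own y), 70 mm tall (own z, up), about 70 g. It stands on its long narrow side in the green-tabbed pocket of the carrying tray, its flat faces across the row; the green top 41 mm stands free above the pocket's guides and is to be pinched across the thickness. Neighbours stand 62 mm apart, centre to centre.
- blue_tape (a point): Centre (half-way up) of the loose blue cassette in its hard case, 17 mm thick (own x), 109 mm long (own y), 70 mm tall (own z, up), about 70 g. It stands on its long narrow side in the blue-tabbed pocket of the carrying tray, its flat faces across the row; the blue top 41 mm stands free above the pocket's guides and is to be pinched across the thickness. Neighbours stand 62 mm apart, centre to centre.
- pocket_red: Fixed grey pocket in the carrying tray in which the red cassette stands at the start; red index tabs, 46 x 13 mm, at both ends of it, so that it shows that cassette's first place in the row even when empty. Origin under its centre; x along the row (pointing away from the robot), y along the slot, z up. Floor 4 mm above the origin, guides up to 33 mm above the origin.
- pocket_yellow: Fixed grey pocket in the carrying tray in which the yellow cassette stands at the start; yellow index tabs, 46 x 13 mm, at both ends of it, so that it shows that cassette's first place in the row even when empty. Origin under its centre; x along the row (pointing away from the robot), y along the slot, z up. Floor 4 mm above the origin, guides up to 33 mm above the origin.
- pocket_green: Fixed grey pocket in the carrying tray in which the green cassette stands at the start; green index tabs, 46 x 13 mm, at both ends of it, so that it shows that cassette's first place in the row even when empty. Origin under its centre; x along the row (pointing away from the robot), y along the slot, z up. Floor 4 mm above the origin, guides up to 33 mm above the origin.
- pocket_blue: Fixed grey pocket in the carrying tray in which the blue cassette stands at the start; blue index tabs, 46 x 13 mm, at both ends of it, so that it shows that cassette's first place in the row even when empty. Origin under its centre; x along the row (pointing away from the robot), y along the slot, z up. Floor 4 mm above the origin, guides up to 33 mm above the origin.
- carrier: Fixed black carrying tray, 272 x 156 x 10 mm, origin at the centre of its underside on the table. Its own x runs along the row of pockets and points away from the robot (within about 0.25 rad). It holds the four pockets at x = -93, -31, +31 and +93 mm, in any order of colour. It stands on the left or on the right.
- display: Fixed plywood rack, 272 x 156 mm, white guides either side of four dark-floored slots, across from the tray. Origin: centre of underside, on the table. x: along the row, away from the robot (within 0.25 rad). Slots at x = -93, -31, 31, 93 mm, y = 0; cassette length goes along y, either way round. Slot floor at z = 14 mm (seated centre z = 49); slot 20 mm wide, flaring to 34 mm at z = 43 (guide tops), ends open.
Mind the look-alikes: they are no part of the job. What is shaped like the part that bears green_tape but purple is not meant. What is shaped like the part that bears red_tape but pink or purple is not meant.

How it is judged (in metres and radians):
At the end, for the whole second after the job is handed in: Each cassette is in the display slot that mirrors its pocket's place in the tray (nearest to farthest, and so on): centre within 15 mm across the slot, 18 mm along it and 6 mm of its seated height, leaning less than 0.3 rad, at rest and released (((x of pocket_red in the frame of carrier between -0.113 and -0.073 m and x of red_tape in the frame of display between 0.078 and 0.108 m) or (x of pocket_red in the frame of carrier between -0.051 and -0.011 m and x of red_tape in the frame of display between 0.016 and 0.046 m) or (x of pocket_red in the frame of carrier between 0.011 and 0.051 m and x of red_tape in the frame of display between -0.046 and -0.016 m) or (x of pocket_red in the frame of carrier between 0.073 and 0.113 m and x of red_tape in the frame of display between -0.108 and -0.078 m)) and y of red_tape in the frame of display between -0.018 and 0.018 m and z of red_tape in the frame of display between 0.043 and 0.055 m and angle between each of red_tape, yellow_tape, green_tape, blue_tape's own z axis and vertical below 0.3 rad and linear speed of each of tape_red, tape_yellow, tape_green, tape_blue below 0.02 m/s and contact force between each of tape_red, tape_yellow, tape_green, tape_blue and the fingers below 0.05 N and ((x of pocket_yellow in the frame of carrier between -0.113 and -0.073 m and x of yellow_tape in the frame of display between 0.078 and 0.108 m) or (x of pocket_yellow in the frame of carrier between -0.051 and -0.011 m and x of yellow_tape in the frame of display between 0.016 and 0.046 m) or (x of pocket_yellow in the frame of carrier between 0.011 and 0.051 m and x of yellow_tape in the frame of display between -0.046 and -0.016 m) or (x of pocket_yellow in the frame of carrier between 0.073 and 0.113 m and x of yellow_tape in the frame of display between -0.108 and -0.078 m)) and y of yellow_tape in the frame of display between -0.018 and 0.018 m and z of yellow_tape in the frame of display between 0.043 and 0.055 m and ((x of pocket_green in the frame of carrier between -0.113 and -0.073 m and x of green_tape in the frame of display between 0.078 and 0.108 m) or (x of pocket_green in the frame of carrier between -0.051 and -0.011 m and x of green_tape in the frame of display between 0.016 and 0.046 m) or (x of pocket_green in the frame of carrier between 0.011 and 0.051 m and x of green_tape in the frame of display between -0.046 and -0.016 m) or (x of pocket_green in the frame of carrier between 0.073 and 0.113 m and x of green_tape in the frame of display between -0.108 and -0.078 m)) and y of green_tape in the frame of display between -0.018 and 0.018 m and z of green_tape in the frame of display between 0.043 and 0.055 m and ((x of pocket_blue in the frame of carrier between -0.113 and -0.073 m and x of blue_tape in the frame of display between 0.078 and 0.108 m) or (x of pocket_blue in the frame of carrier between -0.051 and -0.011 m and x of blue_tape in the frame of display between 0.016 and 0.046 m) or (x of pocket_blue in the frame of carrier between 0.011 and 0.051 m and x of blue_tape in the frame of display between -0.046 and -0.016 m) or (x of pocket_blue in the frame of carrier between 0.073 and 0.113 m and x of blue_tape in the frame of display between -0.108 and -0.078 m)) and y of blue_tape in the frame of display between -0.018 and 0.018 m and z of blue_tape in the frame of display between 0.043 and 0.055 m); the robot touches nothing.
It also fails if it takes over 112 s, if anything falls off the work surface, if the arm or the gripper's body presses on something with over 40 N, if the wrist force passes 120 N, or if a joint passes its speed limit or range.

## Working session

There is one attempt and no reset: what is moved stays moved. The work goes in short steps, Python scripts to look and compute and a tool call to move; the robot and the scene stay as the last step left them, time stands still between calls to the robot, and variables do not carry over. Pictures are saved under pics/ and viewed, and the job is handed in when it is done.

Besides the shell and the picture viewer there is one more tool, called after "Request:" by a JSON object that holds its "fn" and its "kwargs". jog_arm: Moves the arm, as the interface text tells. Its arguments: {"type":"object","properties":{"increments":{"type":"array"},"gripper":{"type":"number"}},"required":["increments"]}

```bash
mkdir -p pics; ls; python3 - <<'E'
from station import robot, viewer
import cv2, numpy as np
s=robot.sense()
print({k:np.round(v,3) if not isinstance(v,dict) else v for k,v in s.items()})
for n in("side","top"):
    p,d=viewer.capture(n); cv2.imwrite(f"pics/{n}0.png",p[:,:,::-1]); np.save(f"{n}0d.npy",d); np.save(f"{n}0p.npy",p)
    print(n,viewer.camera_info(n), (d>0).mean())
print(robot.grasp_offset)
E
```

```text
pics
{'clock': np.float64(0.0), 'q': array([-1.383,  0.221,  1.528,  0.   ,  1.395, -0.126]), 'qvel': array([ 0.001,  0.001, -0.   ,  0.003,  0.001, -0.001]), 'tau': array([ 1.0000e-03, -4.9689e+01, -3.8939e+01, -0.0000e+00,  1.1000e-02,
        0.0000e+00]), 'tcp_pos': array([ 192.822, -593.869,  230.174]), 'ee_rot': array([ 0.988,  0.156, -0.   , -0.001]), 'ft_force': array([-0.581,  0.851, -0.283]), 'ft_torque': array([ 0.018,  0.007, -0.002]), 'grip_width': np.float64(85.59)}
side {'fx': 473.6878970438164, 'fy': 473.6878970438164, 'cx': 311.3942445003237, 'cy': 232.76804386704637, 'R': array([[-0.99396061, -0.10960604, -0.0053691 ],
       [-0.0651001 ,  0.62833345, -0.77521549],
       [ 0.08834188, -0.77018413, -0.63167406]]), 't': array([ 481.01163366,  102.74571166, 1095.78754231])} 0.9960221354166666
top {'fx': 440.5373535020986, 'fy': 440.5373535020986, 'cx': 325.02249027492695, 'cy': 238.38566402660095, 'R': array([[ 0.01512886, -0.99979312, -0.01359549],
       [-0.98028279, -0.01215169, -0.19722572],
       [ 0.19701971,  0.01631122, -0.98026383]]), 't': array([-20.88214165, 495.24125109, 854.46121812])} 0.9961393229166666
18.700000000000003
```

View pics/top0.png

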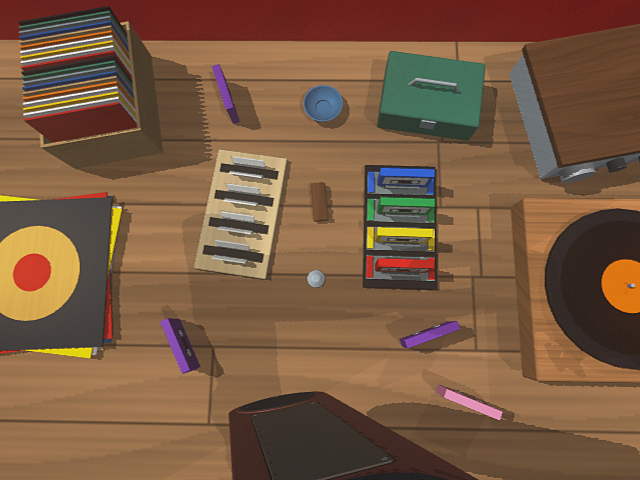

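View pics/side0.png

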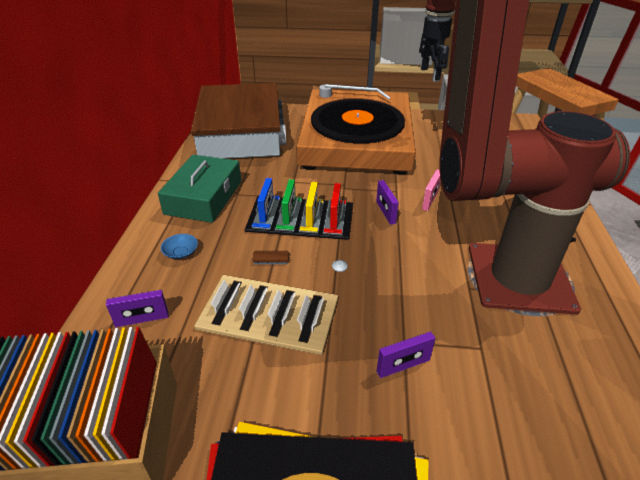

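```bash
cat > h.py <<'E'
import numpy as np, cv2
from station import robot, viewer
def cloud(n,d):
    c=viewer.camera_info(n); v,u=np.mgrid[:480,:640]
    P=np.stack([(u-c["cx"])/c["fx"]*d,(v-c["cy"])/c["fy"]*d,d],-1)-c["t"]
    return P@c["R"]
def cmask(p,name):
    h=cv2.cvtColor(p,cv2.COLOR_RGB2HSV).astype(int); H,S,V=h[...,0],h[...,1],h[...,2]
    r={"red":(H<6)|(H>175),"yellow":(H>22)&(H<33),"green":(H>50)&(H<80),"blue":(H>105)&(H<122)}[name]
    return r&(S>150)&(V>70)
E
python3 - <<'E'
from h import *
for n in("top","side"):
    p=np.load(f"{n}0p.npy");d=np.load(f"{n}0d.npy");W=cloud(n,d)
    x,y,z=W[...,0],W[...,1],W[...,2]
    tab=(np.abs(x-500)<400)&(z<6)
    print(n,"table z",np.median(z[(np.abs(x-500)<150)&(abs(z)<8)]))
    for c in("red","yellow","green","blue"):
        m=cmask(p,c)&(d>0)&(x>350)&(x<750)&(y<0)&(y>-300)
        t=m&(z>70)
        q=W[t]; zt=np.percentile(q[:,2],90)
        q=q[q[:,2]>zt-4]
        r=cv2.minAreaRect(q[:,:2].astype(np.float32))
        print(c,len(q),zt,q.mean(0).round(1),np.round(r[0],1),np.round(r[1],1),r[2])
        if n=="top":
            t=m&(z<30)&(z>-5); l=W[t]; print("  tabs",len(l), l.mean(0).round(1) if len(l) else "")
    # plywood & tray
    h=cv2.cvtColor(p,cv2.COLOR_RGB2HSV)
    m=(z>6)&(z<14)&(x>350)&(x<750)&(np.abs(y)<330)
    k,lab,st,ce=cv2.connectedComponentsWithStats(m.astype(np.uint8))
    for i in range(1,k):
        if st[i,4]>800:
            q=W[lab==i]; r=cv2.minAreaRect(q[:,:2].astype(np.float32)); print("plate",st[i,4],np.median(q[:,2]),np.round(r[0],1),np.round(r[1],1),r[2])
E
```

```text
top table z 0.8096455189389911
red 441 86.7740540950223 [ 441.6 -173.5   85.1] [ 441.6 -172.8] [108.7  17.1] 88.49409484863281
  tabs 231 [ 439.6 -149.4   18.6]
yellow 420 86.73666000664922 [ 503.5 -170.8   85.2] [ 503.7 -172. ] [106.6  17.1] 89.05097198486328
  tabs 255 [ 501.5 -162.4   19.5]
green 358 86.97463665834943 [ 565.1 -178.3   85.3] [ 565.3 -178.3] [106.1  16. ] 88.64167022705078
  tabs 83 [ 562.4 -117.3   18.9]
blue 399 86.89653110198995 [ 627.2 -179.4   85.2] [ 627.2 -179.4] [107.5  17. ] 88.4587631225586
  tabs 171 [ 624.3 -159.5   19.3]
plate 2644 10.976767424684489 [ 534.6 -174.6] [156.3 272.1] 88.91207122802734
side table z 0.43491232203963365
red 160 86.20573062646244 [ 440.1 -168.    84.5] [ 440.  -169.8] [112.4  16.5] 88.93806457519531
yellow 152 86.37887169185242 [ 502.  -165.3   84.8] [ 501.9 -168.8] [107.4  17.2] 88.4073715209961
green 141 85.99144679515058 [ 563.4 -170.9   84.4] [ 563.6 -175.2] [109.   16.5] 88.70765686035156
blue 137 86.30959175670567 [ 625.1 -174.    84.8] [ 625.8 -176.9] [110.5  17.2] 89.00878143310547
plate 1359 10.605178024146701 [ 533. -172.] [162.  271.7] 88.91224670410156
plate 1303 12.886394699779704 [560.5 187.7] [124.  272.3] 82.45455932617188
```

```bash
python3 - <<'E'
from h import *
for n in("top","side"):
    p=np.load(f"{n}0p.npy");d=np.load(f"{n}0d.npy");W=cloud(n,d)
    x,y,z=W[...,0],W[...,1],W[...,2]
    roi=(x>380)&(x<740)&(y>60)&(y<320)
    q=W[roi&(z>6)]
    print(n,np.histogram(q[:,2],bins=np.arange(6,60,3)))
    m=roi&(z>6.5)&(z<60)
    k,lab,st,ce=cv2.connectedComponentsWithStats(m.astype(np.uint8)); i=1+np.argmax(st[1:,4])
    q=W[lab==i]; q=q[q[:,2]<16]; r=cv2.minAreaRect(q[:,:2].astype(np.float32)); print("plate",len(q),np.round(r[0],1),np.round(r[1],1),r[2])
    g=p.max(-1)
    dark=roi&(g<70)&(z>8)&(z<30)
    k,lab,st,ce=cv2.connectedComponentsWithStats(dark.astype(np.uint8))
    for i in range(1,k):
        if st[i,4]>100:
            q=W[lab==i];r=cv2.minAreaRect(q[:,:2].astype(np.float32));print("dark",st[i,4],np.median(q[:,2]),ce[i].round(),np.round(r[0],1),np.round(r[1],1),r[2])
    w=roi&(z>38)&(z<60)
    k,lab,st,ce=cv2.connectedComponentsWithStats(w.astype(np.uint8))
    for i in range(1,k):
        if st[i,4]>8:
            q=W[lab==i];r=cv2.minAreaRect(q[:,:2].astype(np.float32));print("guide",st[i,4],np.median(q[:,2]),ce[i].round(),np.round(r[0],1),np.round(r[1],1),r[2])
p=np.load("top0p.npy")[140:290,180:300,::-1]; cv2.imwrite("pics/rack.png",cv2.resize(p,None,fx=4,fy=4,interpolation=0)[:600])
E
```

```text
top (array([  51,  401, 3598, 3090,  242,   47,   50,   69,  120,  217,  221,
        329,  279,   46,    0,    0,    0]), array([ 6,  9, 12, 15, 18, 21, 24, 27, 30, 33, 36, 39, 42, 45, 48, 51, 54,
       57]))
plate 5627 [559.7 168.3] [156.6 273. ] 82.32491302490234
dark 374 15.174536694197766 [249. 170.] [652.9 157.1] [127.8  19.1] 82.39468383789062
dark 396 15.196314045366666 [244. 197.] [591.3 165.4] [128.   19.4] 81.36190795898438
dark 450 14.95922874704164 [238. 225.] [529.3 173.8] [127.3  19. ] 82.0911865234375
dark 490 14.975281503847967 [233. 253.] [468.1 182.2] [127.1  18.8] 82.60648345947266
guide 98 41.93410842594359 [248. 160.] [668.2 153. ] [69.1  8.1] 81.85918426513672
guide 64 42.21160613621275 [245. 174.] [635.  157.7] [67.6  6.9] 83.20413970947266
guide 103 41.38861333331287 [243. 187.] [605.7 162.2] [69.8  8.1] 82.4941177368164
guide 76 41.91645666500467 [240. 202.] [573.9 165.9] [68.8  7.4] 83.2089614868164
guide 109 41.73866894473214 [238. 215.] [544.1 170. ] [69.1  8.5] 81.91825866699219
guide 82 42.20825983877572 [234. 230.] [512.1 175.2] [69.9  6.7] 81.4605712
[... 750 characters left out ...]
.6] [130.   19.4] 82.29840850830078
guide 90 40.76881728640076 [218. 292.] [665.6 155.9] [67.4  8.8] 81.95004272460938
guide 49 41.80078271587085 [233. 295.] [632.5 160.8] [69.1  6.4] 83.12480926513672
guide 87 40.87855014242614 [246. 297.] [604.4 164.3] [72.6  7.6] 82.14684295654297
guide 52 42.003178118653196 [261. 300.] [571.6 167.4] [71.2  5.5] 82.30943298339844
guide 83 41.003035798579674 [274. 302.] [543.5 171.8] [70.6  7. ] 84.03543853759766
guide 60 42.1837556673414 [289. 305.] [510.6 176.8] [73.1  6.3] 82.31541442871094
guide 84 41.46825323073401 [302. 307.] [482.  180.9] [67.8  7.5] 82.32767486572266
guide 67 41.57472994449891 [318. 310.] [449.2 184.8] [70.5  6.2] 82.70199584960938
```

View pics/rack.png

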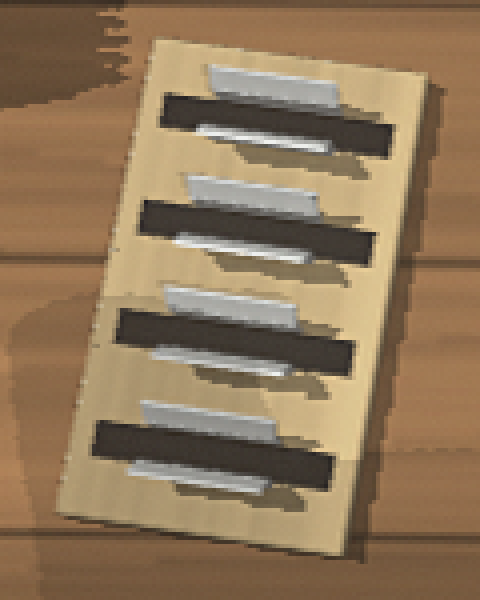

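Request:
{"fn": "jog_arm", "kwargs": {"increments": [0, 0, 0, -0.14, 0, 0, 0, -0.14, 0, 0, 0, -0.14, 0, 0, 0, -0.14, 0, 0, 0, -0.14], "gripper": 0.5}}

```text
clock: 0.6
tcp_pos: [192.5, -592.1, 226.8]
ee_rot: [0.868, 0.496, 0.001, -0.004]
ft_force: [-0.1, -0.2, -0.2]
grip_width: 42.5
```

```bash
cat >> h.py <<'E'
from scipy.spatial.transform import Rotation as Ro
T={"red":(441,-171.3),"yellow":(502.8,-170.9),"green":(564.4,-176.5),"blue":(626.5,-178)}
S={"red":(652,156.5),"yellow":(590.3,164.7),"green":(528.7,173),"blue":(467.3,181.4)}
def go(xy,z,yaw):
    s=robot.sense(); R=Ro.from_quat(s["ee_rot"]).as_matrix()
    psi=np.arctan2(R[1,0],R[0,0]); d=R.T@(np.array([*xy,z])-s["tcp_pos"])
    tgt=np.pi/2+yaw
    print("t %.1f"%s["clock"],"tcp",s["tcp_pos"].round(1),"psi",psi.round(4),"tilt",np.arccos(-R[2,2]).round(4),"F",s["ft_force"].round(1),"grip",round(float(s["grip_width"]),1))
    print("need tool mm",d.round(1),"turn",round(psi-tgt,4))
YT,YD=-0.022,-0.1327
E
python3 -c "
from h import *
go(T['red'],160,YT)"
```

```text
t 0.6 tcp [ 192.5 -592.1  226.8] psi 1.039 tilt 0.0078 F [-0.1 -0.2 -0.2] grip 42.5
need tool mm [488.3   1.2  69.7] turn -0.5098
```

Request:
{"fn": "jog_arm", "kwargs": {"increments": [0, 0, 0, -0.13, 0, 0, 0, -0.13, 0, 0, 0, -0.13, 0, 0, 0, -0.12]}}

```text
clock: 1.0
tcp_pos: [192.2, -590.6, 224.1]
ee_rot: [0.707, 0.707, 0.004, -0.005]
ft_force: [0.6, -0.4, -0.0]
grip_width: 42.6
```

```bash
python3 -c "
from h import *
go(T['red'],160,YT)"
```

```text
t 1.0 tcp [ 192.2 -590.6  224.1] psi 1.5716 tilt 0.0127 F [ 0.6 -0.4 -0. ] grip 42.6
need tool mm [418.2 249.3  68.7] turn 0.0228
```

Request:
{"fn": "jog_arm", "kwargs": {"increments": [0.04, 0.024, 0, 0.01, 0.04, 0.024, 0, 0.01, 0.04, 0.024, 0, 0, 0.04, 0.024, 0, 0, 0.04, 0.024, 0, 0]}}

```text
clock: 1.5
tcp_pos: [313.6, -388.6, 221.9]
ee_rot: [0.716, 0.698, 0.004, -0.008]
ft_force: [1.6, 0.4, -0.3]
grip_width: 42.8
```

Request:
{"fn": "jog_arm", "kwargs": {"increments": [0.04, 0.024, 0, 0, 0.04, 0.024, 0, 0, 0.04, 0.024, 0, 0, 0.04, 0.024, 0, 0]}}

```text
clock: 1.9
tcp_pos: [415.5, -223.4, 223.0]
ee_rot: [0.716, 0.698, 0.004, -0.008]
ft_force: [0.2, -1.3, 0.1]
grip_width: 42.5
```

```bash
python3 -c "
from h import *
go(T['red'],160,YT)"
```

```text
t 1.9 tcp [ 415.5 -223.4  223. ] psi 1.5439 tilt 0.0191 F [ 0.2 -1.3  0.1] grip 42.5
need tool mm [51.6 24.5 63.8] turn -0.0049
```

Request:
{"fn": "jog_arm", "kwargs": {"increments": [0.026, 0.012, 0.03, 0, 0.026, 0.012, 0.03, 0]}}

```text
clock: 2.1
tcp_pos: [445.3, -168.4, 167.1]
ee_rot: [0.715, 0.699, 0.006, -0.004]
ft_force: [0.3, -0.4, -0.9]
grip_width: 43.1
```

```bash
sed -i 's/^    print("need/    print("toolz",R[:,2].round(4)); print("need/' h.py; python3 -c "
from h import *
go(T['red'],100,YT)"
```

```text
t 2.1 tcp [ 445.3 -168.4  167.1] psi 1.547 tilt 0.0138 F [ 0.3 -0.4 -0.9] grip 43.1
toolz [ 0.0034  0.0134 -0.9999]
need tool mm [-3.9 -4.4 67. ] turn -0.0018
```

Request:
{"fn": "jog_arm", "kwargs": {"increments": [-0.003, -0.004, 0.025, 0, 0, 0, 0.025, 0, 0, 0, 0.018, 0]}}

```text
clock: 2.4
tcp_pos: [441.7, -164.6, 94.6]
ee_rot: [0.713, 0.701, 0.006, -0.005]
ft_force: [-0.6, -1.2, 0.5]
grip_width: 42.5
```

```bash
python3 -c "
from h import *
go(T['red'],51,YT)"
```

```text
t 2.4 tcp [ 441.7 -164.6   94.6] psi 1.5547 tilt 0.0159 F [-0.6 -1.2  0.5] grip 42.5
toolz [ 0.0017  0.0158 -0.9999]
need tool mm [-7.4 -0.6 43.5] turn 0.0059
```

Request:
{"fn": "jog_arm", "kwargs": {"increments": [-0.007, 0, 0.015, 0.006, -0.001, 0, 0.015, 0, 0, 0, 0.01, 0]}}

```text
clock: 2.7
tcp_pos: [439.4, -170.1, 50.1]
ee_rot: [0.714, 0.7, 0.005, -0.008]
ft_force: [-0.9, -0.3, 0.5]
grip_width: 42.9
```

```bash
python3 -c "
from h import *
go(T['red'],51,YT)"
```

```text
t 2.7 tcp [ 439.4 -170.1   50.1] psi 1.5499 tilt 0.0187 F [-0.9 -0.3  0.5] grip 42.9
toolz [-0.0029  0.0185 -0.9998]
need tool mm [-1.2  1.7 -1. ] turn 0.0011
```

Request:
{"fn": "jog_arm", "kwargs": {"increments": [-0.001, 0.002, -0.002, 0, 0, 0, -0.001, 0, 0, 0, -0.001, 0, 0, 0, -0.001, 0], "gripper": 0}}

```text
clock: 3.1
tcp_pos: [441.1, -171.0, 55.2]
ee_rot: [0.714, 0.7, 0.005, -0.008]
ft_force: [0.0, 0.5, -0.7]
grip_width: 16.2
```

```bash
python3 -c "
from h import *
go(T['red'],51,YT)"
```

```text
t 3.1 tcp [ 441.1 -171.    55.2] psi 1.5498 tilt 0.0198 F [ 0.   0.5 -0.7] grip 16.2
toolz [-0.0043  0.0194 -0.9998]
need tool mm [-0.4 -0.1  4.2] turn 0.0011
```

Request:
{"fn": "jog_arm", "kwargs": {"increments": [0, 0, -0.015, 0, 0, 0, -0.025, 0, 0, 0, -0.035, 0, 0, 0, -0.04, 0]}}

```text
clock: 3.5
tcp_pos: [438.1, -171.0, 169.9]
ee_rot: [0.714, 0.7, 0.004, -0.013]
ft_force: [1.1, -0.5, -0.7]
grip_width: 16.3
```

```bash
python3 - <<'E'
from h import *
p,d=viewer.capture("side"); cv2.imwrite("pics/s1.png",p[120:360,180:400,::-1].repeat(2,0).repeat(2,1))
go(S['red'],175,YD)
E
```

```text
t 3.5 tcp [ 442.  -173.4  177.9] psi 1.5502 tilt 0.0186 F [ 4. -2.  5.] grip 16.1
toolz [-0.0027  0.0185 -0.9998]
need tool mm [334.  203.1   8.4] turn 0.1121
```

View pics/s1.png

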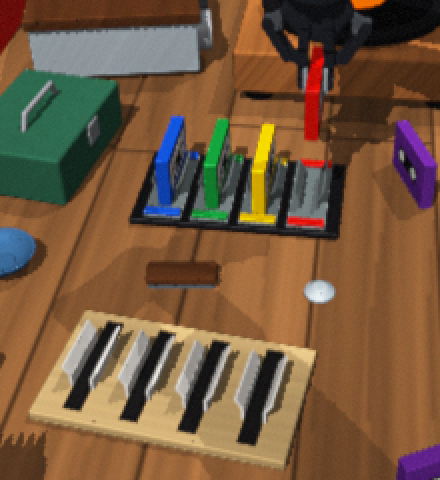

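Request:
{"fn": "jog_arm", "kwargs": {"increments": [0.038, 0.023, 0, 0.02, 0.038, 0.023, 0, 0.02, 0.038, 0.023, 0, 0.02, 0.038, 0.023, 0, 0.02, 0.038, 0.022, 0, 0.02]}}

```text
clock: 4.05
tcp_pos: [574.8, 7.7, 190.7]
ee_rot: [0.753, 0.658, 0.009, 0.001]
ft_force: [0.8, -0.9, -1.3]
grip_width: 16.0
```

```bash
python3 -c "
from h import *
go(S['red'],175,YD)"
```

```text
t 4.0 tcp [574.8   7.7 190.7] psi 1.4355 tilt 0.0174 F [ 0.8 -0.9 -1.3] grip 16.0
toolz [ 0.0142  0.01   -0.9998]
need tool mm [157.7  56.2  18.3] turn -0.0026
```

Request:
{"fn": "jog_arm", "kwargs": {"increments": [0.04, 0.014, 0.004, 0, 0.038, 0.014, 0.004, 0, 0.038, 0.014, 0.004, 0, 0.03, 0.012, 0.004, 0]}}

```text
clock: 4.45
tcp_pos: [653.4, 152.9, 180.5]
ee_rot: [0.753, 0.658, 0.012, 0.003]
ft_force: [0.0, -1.0, -0.5]
grip_width: 16.3
```

```bash
cat >> h.py <<'E'
def held(c):
    pos=[]
    for n in("side","top"):
        p,d=viewer.capture(n);W=cloud(n,d); s=robot.sense()
        m=cmask(p,c)&(d>0); k=np.linalg.norm(W-s["tcp_pos"],axis=-1)<100
        q=W[m&k]
        if len(q)<20: print(n,"few",len(q)); continue
        e=q[:,:2]-np.median(q[:,:2],0)
        ax=np.linalg.svd(e,full_matrices=False)[2][0]; ax=ax*np.sign(ax[1])
        u=q[:,:2]@ax
        print(n,len(q),"min",q.min(0).round(1),"max",q.max(0).round(1),"ang",np.degrees(np.arctan2(ax[1],ax[0])).round(1),"len",(np.ptp(u)).round(1),"mid y rel tcp along",((u.max()+u.min())/2-s["tcp_pos"][:2]@ax).round(1), "tcp",s["tcp_pos"].round(1))
        cv2.imwrite(f"pics/h_{n}_{s['clock']:.2f}.png",p[:,:,::-1])
E
python3 -c "
from h import *
held('red')
go(S['red'],120,YD)"
```

```text
side 638 min [636.4 100.8 142.4] max [673.8 208.7 231.3] ang 81.2 len 108.6 mid y rel tcp along -3.3 tcp [654.5 157.1 179.8]
top 440 min [632.7  99.6 146.3] max [661.  164.2 254.8] ang 82.2 len 63.9 mid y rel tcp along -23.0 tcp [653.4 154.5 179.7]
t 4.5 tcp [653.4 154.5 179.7] psi 1.4392 tilt 0.0241 F [ 0.2 -0.1 -0.3] grip 16.1
toolz [ 0.0213  0.0112 -0.9997]
need tool mm [ 0.9 -2.8 59.6] turn 0.0012
```

Request:
{"fn": "jog_arm", "kwargs": {"increments": [0.001, -0.002, 0.03, 0, 0.001, -0.001, 0.025, 0]}}

```text
clock: 4.75
tcp_pos: [655.5, 158.6, 129.0]
ee_rot: [0.751, 0.66, 0.016, 0.006]
ft_force: [0.9, 0.1, -1.3]
grip_width: 16.0
```

```bash
python3 -c "
from h import *
go(S['red'],85,YD)"
```

```text
t 4.8 tcp [655.5 158.6 129. ] psi 1.4416 tilt 0.0332 F [ 0.9  0.1 -1.3] grip 16.0
toolz [ 0.0311  0.0117 -0.9994]
need tool mm [-3.2 -4.5 43.9] turn 0.0035
```

Request:
{"fn": "jog_arm", "kwargs": {"increments": [-0.003, -0.004, 0.012, 0.002, 0, 0, 0.012, 0, 0, 0, 0.012, 0]}}

```text
clock: 5.05
tcp_pos: [650.8, 154.8, 90.7]
ee_rot: [0.752, 0.659, 0.015, 0.006]
ft_force: [0.0, -0.2, -1.1]
grip_width: 16.2
```

```bash
python3 -c "
from h import *
go(S['red'],85,YD)"
```

```text
t 5.0 tcp [650.8 154.8  90.7] psi 1.4388 tilt 0.0317 F [ 0.  -0.2 -1.1] grip 16.2
toolz [ 0.0298  0.0109 -0.9995]
need tool mm [1.8 0.8 5.8] turn 0.0007
```

Request:
{"fn": "jog_arm", "kwargs": {"increments": [0.002, 0.0005, 0.01, 0, 0, 0, 0.01, 0, 0, 0, 0.01, 0]}}

```text
clock: 5.35
tcp_pos: [651.5, 156.9, 61.8]
ee_rot: [0.753, 0.658, 0.014, 0.004]
ft_force: [-12.4, 0.9, 7.2]
grip_width: 16.1
```

```bash
python3 -c "
from h import *
go(S['red'],55,YD)"
```

```text
t 5.3 tcp [651.5 156.9  61.8] psi 1.4376 tilt 0.0288 F [-12.4   0.9   7.2] grip 16.1
toolz [ 0.0263  0.0117 -0.9996]
need tool mm [-0.5  0.4  6.8] turn -0.0005
```

Request:
{"fn": "jog_arm", "kwargs": {"increments": [0, -0.0015, 0.003, 0, 0, 0, 0.004, 0, 0, 0, 0.003, 0]}}

```text
clock: 5.65
tcp_pos: [650.5, 157.2, 51.8]
ee_rot: [0.753, 0.658, 0.014, 0.004]
ft_force: [-5.1, -2.0, 15.8]
grip_width: 16.4
```

```bash
python3 -c "
from h import *
go(S['red'],53,YD)"
```

```text
t 5.7 tcp [650.5 157.2  51.8] psi 1.4378 tilt 0.0289 F [-5.1 -2.  15.8] grip 16.4
toolz [ 0.0265  0.0115 -0.9996]
need tool mm [-0.5  1.6 -1.2] turn -0.0003
```

Request:
{"fn": "jog_arm", "kwargs": {"increments": [0, 0, -0.001, 0, 0, 0, 0, 0, 0, 0, 0, 0], "gripper": 0.5}}

```text
clock: 5.95
tcp_pos: [652.4, 157.0, 53.8]
ee_rot: [0.753, 0.658, 0.015, 0.006]
ft_force: [0.2, 0.4, -0.1]
grip_width: 42.8
```

Request:
{"fn": "jog_arm", "kwargs": {"increments": [0, 0, -0.01, 0, 0, 0, -0.03, 0, 0, 0, -0.04, 0, 0, 0, -0.03, 0]}}

```text
clock: 6.35
tcp_pos: [645.1, 155.1, 161.6]
ee_rot: [0.753, 0.658, 0.01, 0.002]
ft_force: [0.6, 0.7, 0.5]
grip_width: 43.2
```

```bash
cat >> h.py <<'E'
def placed(c,n="top"):
    o=np.array([559.5,169.]); a=-0.1327; ex=np.array([np.cos(a),np.sin(a)]);ey=np.array([-ex[1],ex[0]])
    for n in("side","top"):
        p,d=viewer.capture(n);W=cloud(n,d)
        for k in c:
            q=W[cmask(p,k)&(d>0)&(W[...,1]>60)&(W[...,1]<280)&(W[...,0]>400)&(W[...,0]<720)&(W[...,2]>40)]
            if len(q)<20: print(n,k,"few");continue
            zt=np.percentile(q[:,2],90);q=q[q[:,2]>zt-5];l=(q[:,:2]-o)
            X,Y=l@ex,l@ey
            print(n,k,len(q),"ztop",zt.round(1),"x mid",((X.min()+X.max())/2).round(1),"y mid",((Y.min()+Y.max())/2).round(1),"ext",np.ptp(X).round(1),np.ptp(Y).round(1))
        cv2.imwrite(f"pics/p_{n}_{c[-1]}.png",p[:,:,::-1])
E
python3 -c "
from h import *
placed(['red'])
go(T['yellow'],170,YT)"
```

```text
side red 1997 ztop 584.8 x mid -100.2 y mid -40.3 ext 119.0 116.1
top red 37 ztop 169.9 x mid 27.2 y mid -36.5 ext 201.5 140.5
t 6.5 tcp [648.3 155.5 166. ] psi 1.4373 tilt 0.0297 F [ 0.2 -0.4  0.7] grip 42.7
toolz [ 0.0275  0.0112 -0.9996]
need tool mm [-342.7 -100.5  -11.6] turn -0.1115
```

View pics/p_side_red.png

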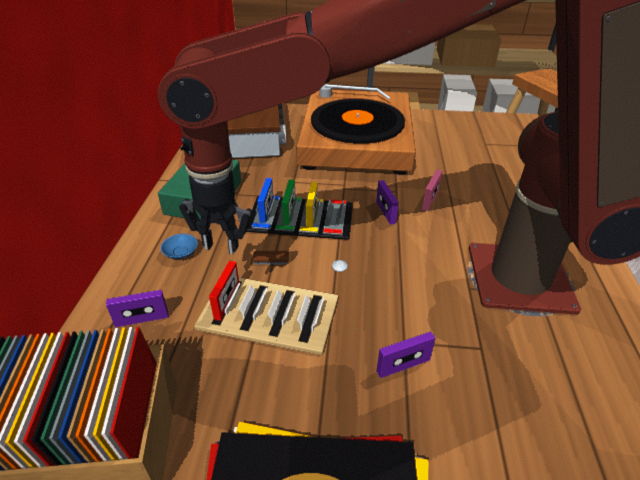

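Request:
{"fn": "jog_arm", "kwargs": {"increments": [-0.038, -0.012, -0.004, -0.02, -0.038, -0.012, 0, -0.02, -0.038, -0.012, 0, -0.02, -0.038, -0.012, 0, -0.02, -0.038, -0.012, 0, -0.02]}}

```text
clock: 6.95
tcp_pos: [570.8, -28.6, 167.8]
ee_rot: [0.714, 0.699, 0.016, 0.007]
ft_force: [1.2, -0.9, 0.4]
grip_width: 42.7
```

```bash
sed -i 's/&(W\[...,2\]>40)\]/\&(W[...,2]>40)\&(W[...,2]<100)]/' h.py; python3 -c "
from h import *
go(T['yellow'],170,YT)"
```

```text
t 7.0 tcp [570.8 -28.6 167.8] psi 1.5497 tilt 0.0357 F [ 1.2 -0.9  0.4] grip 42.7
toolz [ 0.0334  0.0126 -0.9994]
need tool mm [-143.7  -64.8   -6.2] turn 0.0009
```

Request:
{"fn": "jog_arm", "kwargs": {"increments": [-0.036, -0.016, -0.002, 0, -0.036, -0.016, -0.002, 0, -0.036, -0.016, -0.002, 0, -0.025, -0.014, 0, 0]}}

```text
clock: 7.35
tcp_pos: [502.1, -166.4, 170.3]
ee_rot: [0.714, 0.7, 0.016, 0.008]
ft_force: [0.3, -0.1, 0.3]
grip_width: 42.4
```

Request:
{"fn": "jog_arm", "kwargs": {"increments": [0, 0, 0, 0, 0, 0, 0, 0, 0, 0, 0, 0, 0, 0, 0, 0, 0, 0, 0, 0]}}

```text
clock: 7.85
tcp_pos: [501.2, -167.3, 170.3]
ee_rot: [0.715, 0.698, 0.016, 0.008]
ft_force: [-0.0, 0.3, -0.2]
grip_width: 42.5
```

```bash
python3 -c "
from h import *
go(T['yellow'],140,YT)"
```

```text
t 7.8 tcp [ 501.2 -167.3  170.3] psi 1.5468 tilt 0.0361 F [-0.   0.3 -0.2] grip 42.5
toolz [ 0.0342  0.0113 -0.9994]
need tool mm [-3.9  0.7 30.3] turn -0.002
```

Request:
{"fn": "jog_arm", "kwargs": {"increments": [-0.003, 0.001, 0.006, -0.002, 0, 0, 0.006, 0, 0, 0, 0.006, 0, 0, 0, 0.006, 0, 0, 0, 0.006, 0]}}

```text
clock: 8.35
tcp_pos: [504.3, -168.5, 137.9]
ee_rot: [0.714, 0.7, 0.016, 0.008]
ft_force: [0.2, -0.4, -0.1]
grip_width: 42.8
```

```bash
python3 -c "
from h import *
go(T['yellow'],100,YT)"
```

```text
t 8.3 tcp [ 504.3 -168.5  137.9] psi 1.5523 tilt 0.0365 F [ 0.2 -0.4 -0.1] grip 42.8
toolz [ 0.0346  0.0115 -0.9993]
need tool mm [-2.9 -2.8 37.8] turn 0.0035
```

Request:
{"fn": "jog_arm", "kwargs": {"increments": [-0.003, -0.003, -0.04, 0, 0, 0, -0.04, 0]}}

```text
clock: 8.55
tcp_pos: [493.6, -169.8, 209.8]
ee_rot: [0.714, 0.7, 0.014, -0.0]
ft_force: [0.2, -0.2, 1.0]
grip_width: 42.4
```

```bash
python3 -c "
from h import *
go(T['yellow'],100,YT)"
```

```text
t 8.6 tcp [ 493.6 -169.8  209.8] psi 1.5522 tilt 0.0276 F [ 0.2 -0.2  1. ] grip 42.4
toolz [ 0.0192  0.0199 -0.9996]
need tool mm [ -3.2   7.2 109.9] turn 0.0034
```

Request:
{"fn": "jog_arm", "kwargs": {"increments": [0, 0, 0, 0, 0, 0, 0, 0]}}

```text
clock: 8.75
tcp_pos: [496.1, -171.3, 214.6]
ee_rot: [0.714, 0.7, 0.015, 0.004]
ft_force: [-0.5, -0.3, -0.4]
grip_width: 42.6
```

```bash
python3 -c "
from h import *
go(T['yellow'],100,YT)"
```

```text
t 8.8 tcp [ 496.1 -171.3  214.6] psi 1.552 tilt 0.031 F [-0.5 -0.3 -0.4] grip 42.6
toolz [ 0.0268  0.0157 -0.9995]
need tool mm [ -1.3   3.7 114.8] turn 0.0032
```

Request:
{"fn": "jog_arm", "kwargs": {"increments": [0, 0, -0.045, 0, 0, 0, -0.045, 0]}}

```text
clock: 8.95
tcp_pos: [489.7, -170.6, 296.6]
ee_rot: [0.714, 0.7, 0.013, -0.004]
ft_force: [0.3, -0.3, -0.0]
grip_width: 42.9
```

Request:
{"fn": "jog_arm", "kwargs": {"increments": [0, 0.006, 0.012, 0, 0, 0, 0.012, 0, 0, 0, 0.012, 0, 0, 0, 0.012, 0, 0, 0, 0.012, 0]}}

```text
clock: 9.45
tcp_pos: [498.4, -170.3, 235.1]
ee_rot: [0.714, 0.7, 0.013, -0.002]
ft_force: [0.1, 0.4, -1.4]
grip_width: 42.6
```

Request:
{"fn": "jog_arm", "kwargs": {"increments": [0, 0, 0.012, 0, 0, 0, 0.012, 0, 0, 0, 0.012, 0, 0, 0, 0.012, 0, 0, 0, 0.012, 0]}}

```text
clock: 9.95
tcp_pos: [497.3, -167.9, 166.6]
ee_rot: [0.714, 0.7, 0.013, -0.004]
ft_force: [0.1, -0.3, -0.6]
grip_width: 42.9
```

```bash
python3 -c "
from h import *
go(T['yellow'],100,YT)"
```

```text
t 9.9 tcp [ 497.3 -167.9  166.6] psi 1.5514 tilt 0.0265 F [ 0.1 -0.3 -0.6] grip 42.9
toolz [ 0.0121  0.0236 -0.9996]
need tool mm [-4.5  4.8 66.5] turn 0.0026
```

Request:
{"fn": "jog_arm", "kwargs": {"increments": [-0.004, 0.005, 0.012, 0.002, 0, 0, 0.012, 0, 0, 0, 0.012, 0, 0, 0, 0.012, 0, -0.001, 0, 0.012, 0]}}

```text
clock: 10.45
tcp_pos: [503.9, -172.1, 101.5]
ee_rot: [0.715, 0.699, 0.013, -0.004]
ft_force: [-0.1, 0.5, 0.0]
grip_width: 42.8
```

```bash
python3 -c "
from h import *
go(T['yellow'],52,YT)"
```

```text
t 10.4 tcp [ 503.9 -172.1  101.5] psi 1.5493 tilt 0.0265 F [-0.1  0.5  0. ] grip 42.8
toolz [ 0.013   0.0231 -0.9996]
need tool mm [-0.  -1.8 49.5] turn 0.0005
```

Request:
{"fn": "jog_arm", "kwargs": {"increments": [-0.001, -0.001, 0.012, 0, 0, -0.0005, 0.012, 0, 0, 0, 0.012, 0, 0, 0, 0.007, 0, 0, 0, 0.002, 0]}}

```text
clock: 10.95
tcp_pos: [501.6, -171.4, 50.4]
ee_rot: [0.715, 0.699, 0.012, -0.005]
ft_force: [0.1, 0.3, -0.1]
grip_width: 42.8
```

```bash
python3 -c "
from h import *
go(T['yellow'],52,YT)"
```

```text
t 10.9 tcp [ 501.6 -171.4   50.4] psi 1.549 tilt 0.0266 F [ 0.1  0.3 -0.1] grip 42.8
toolz [ 0.0103  0.0245 -0.9996]
need tool mm [ 0.6  1.2 -1.6] turn 0.0002
```

Close (one small correction, then hold), then lift quickly.

Request:
{"fn": "jog_arm", "kwargs": {"increments": [0, 0.001, -0.002, 0, 0, 0, 0, 0, 0, 0, 0, 0, 0, 0, 0, 0, 0, 0, 0, 0], "gripper": 0}}

```text
clock: 11.45
tcp_pos: [503.9, -172.2, 54.3]
ee_rot: [0.715, 0.699, 0.013, -0.004]
ft_force: [-0.2, 0.3, -1.4]
grip_width: 15.7
```

```bash
python3 -c "
from h import *
go(T['yellow'],52,YT)"
```

```text
t 11.4 tcp [ 503.9 -172.2   54.3] psi 1.5493 tilt 0.0264 F [-0.2  0.3 -1.4] grip 15.7
toolz [ 0.0127  0.0231 -0.9997]
need tool mm [ 1.2 -1.2  2.3] turn 0.0005
```

Request:
{"fn": "jog_arm", "kwargs": {"increments": [0, 0, -0.02, 0, 0, 0, -0.035, 0, 0, 0, -0.045, 0, 0, 0, -0.035, 0]}}

```text
clock: 11.85
tcp_pos: [497.6, -172.8, 186.4]
ee_rot: [0.715, 0.699, 0.011, -0.011]
ft_force: [0.2, -0.1, 0.0]
grip_width: 16.5
```

```bash
python3 -c "
from h import *
go(S['yellow'],185,YD)"
```

```text
t 11.8 tcp [ 497.6 -172.8  186.4] psi 1.549 tilt 0.0301 F [ 0.2 -0.1  0. ] grip 16.5
toolz [-0.      0.03   -0.9995]
need tool mm [339.3  85.3  11.6] turn 0.1109
```

Request:
{"fn": "jog_arm", "kwargs": {"increments": [0.036, 0.01, 0, 0.02, 0.036, 0.01, 0, 0.02, 0.036, 0.01, 0, 0.02, 0.036, 0.01, 0, 0.02, 0.036, 0.01, 0, 0.02]}}

```text
clock: 12.35
tcp_pos: [564.7, 2.0, 201.7]
ee_rot: [0.753, 0.658, 0.013, -0.003]
ft_force: [0.3, -0.1, -0.3]
grip_width: 16.2
```

```bash
python3 -c "
from h import *
go(S['yellow'],175,YD)"
```

```text
t 12.3 tcp [564.7   2.  201.7] psi 1.4362 tilt 0.0273 F [ 0.3 -0.1 -0.3] grip 16.2
toolz [ 0.0163  0.0219 -0.9996]
need tool mm [164.    3.1  30.7] turn -0.0019
```

Request:
{"fn": "jog_arm", "kwargs": {"increments": [0.036, 0, 0.002, 0, 0.036, 0, 0.002, 0, 0.036, 0, 0.002, 0, 0.03, 0, 0, 0, 0.015, 0, 0, 0]}}

```text
clock: 12.85
tcp_pos: [586.5, 162.7, 200.1]
ee_rot: [0.752, 0.659, 0.014, -0.002]
ft_force: [0.9, -0.5, -0.9]
grip_width: 16.1
```

Request:
{"fn": "jog_arm", "kwargs": {"increments": [0, 0, 0, 0, 0, 0, 0, 0]}}

```text
clock: 13.05
tcp_pos: [586.3, 163.7, 199.8]
ee_rot: [0.751, 0.66, 0.014, -0.002]
ft_force: [-0.4, -1.2, -1.2]
grip_width: 16.0
```

```bash
python3 -c "
from h import *
held('yellow'); go(S['yellow'],110,YD)"
```

```text
side 588 min [570.8 113.8 162. ] max [604.2 221.2 246.9] ang 82.5 len 108.5 mid y rel tcp along 3.0 tcp [586.3 163.4 199.8]
top 432 min [566.5 107.4 166. ] max [594.6 166.1 278.1] ang 81.6 len 57.5 mid y rel tcp along -26.8 tcp [586.4 163.  199.9]
t 13.2 tcp [586.4 163.  199.9] psi 1.4397 tilt 0.0287 F [-1.2  0.3 -0.8] grip 16.4
toolz [ 0.0182  0.0222 -0.9996]
need tool mm [-0.   2.3 89.9] turn 0.0016
```

Request:
{"fn": "jog_arm", "kwargs": {"increments": [-0.001, 0.002, 0.014, 0, 0, 0, 0.014, 0, 0, 0, 0.014, 0, 0, 0, 0.014, 0, 0, 0, 0.014, 0]}}

```text
clock: 13.65
tcp_pos: [590.7, 158.9, 125.3]
ee_rot: [0.754, 0.657, 0.015, -0.001]
ft_force: [-0.4, -0.1, -1.1]
grip_width: 16.0
```

```bash
python3 -c "
from h import *
go(S['yellow'],95,YD)"
```

```text
t 13.7 tcp [590.7 158.9 125.3] psi 1.4342 tilt 0.0296 F [-0.4 -0.1 -1.1] grip 16.0
toolz [ 0.0204  0.0215 -0.9996]
need tool mm [ 4.9 -1.7 30.4] turn -0.0039
```

Request:
{"fn": "jog_arm", "kwargs": {"increments": [0.004, -0.002, 0.012, -0.003, 0, 0, 0.01, 0, 0, 0, 0.008, 0]}}

```text
clock: 13.95
tcp_pos: [587.9, 164.0, 89.9]
ee_rot: [0.753, 0.658, 0.013, -0.003]
ft_force: [0.2, 0.3, -0.8]
grip_width: 16.3
```

```bash
python3 -c "
from h import *
go(S['yellow'],75,YD)"
```

```text
t 13.9 tcp [587.9 164.   89.9] psi 1.4373 tilt 0.0263 F [ 0.2  0.3 -0.8] grip 16.3
toolz [ 0.0159  0.0209 -0.9997]
need tool mm [ 0.6  2.1 14.9] turn -0.0008
```

Request:
{"fn": "jog_arm", "kwargs": {"increments": [0, 0.0015, 0.01, 0, 0, 0, 0.01, 0, 0, 0, 0.008, 0]}}

```text
clock: 14.25
tcp_pos: [590.4, 164.9, 59.9]
ee_rot: [0.752, 0.659, 0.013, -0.002]
ft_force: [-2.2, 0.3, 0.3]
grip_width: 16.2
```

```bash
python3 -c "
from h import *
go(S['yellow'],53,YD)"
```

```text
t 14.2 tcp [590.4 164.9  59.9] psi 1.438 tilt 0.0269 F [-2.2  0.3  0.3] grip 16.2
toolz [ 0.0167  0.0211 -0.9996]
need tool mm [-0.4 -0.1  6.9] turn -0.0001
```

Request:
{"fn": "jog_arm", "kwargs": {"increments": [0, -0.0005, 0.004, 0, 0, 0, 0.004, 0, 0, 0, 0.002, 0]}}

```text
clock: 14.55
tcp_pos: [590.6, 165.0, 52.7]
ee_rot: [0.752, 0.659, 0.013, -0.003]
ft_force: [-8.1, -2.9, 14.2]
grip_width: 16.4
```

```bash
python3 -c "
from h import *
go(S['yellow'],53,YD)"
```

```text
t 14.6 tcp [590.6 165.   52.7] psi 1.4382 tilt 0.026 F [-8.1 -2.9 14.2] grip 16.4
toolz [ 0.0158  0.0207 -0.9997]
need tool mm [-0.3 -0.2 -0.3] turn 0.0001
```

Floor contact (14 N). Release and rise.

Request:
{"fn": "jog_arm", "kwargs": {"increments": [0, 0, -0.001, 0, 0, 0, 0, 0, 0, 0, 0, 0], "gripper": 0.5}}

```text
clock: 14.85
tcp_pos: [592.2, 165.1, 55.5]
ee_rot: [0.752, 0.659, 0.014, -0.001]
ft_force: [0.2, 0.6, 0.0]
grip_width: 42.7
```

Request:
{"fn": "jog_arm", "kwargs": {"increments": [0, 0, -0.01, 0, 0, 0, -0.035, 0, 0, 0, -0.045, 0, 0, 0, -0.035, 0]}}

```text
clock: 15.25
tcp_pos: [585.2, 161.7, 178.0]
ee_rot: [0.752, 0.659, 0.009, -0.005]
ft_force: [-0.2, -0.6, 0.1]
grip_width: 42.8
```

```bash
python3 -c "
from h import *
placed(['red','yellow'])
go(T['green'],185,YT)"
```

```text
side red 330 ztop 85.5 x mid 91.8 y mid -0.0 ext 18.0 109.5
side yellow 333 ztop 85.4 x mid 30.3 y mid 1.8 ext 17.6 109.7
top red 297 ztop 86.7 x mid 93.7 y mid -11.5 ext 17.0 91.1
top yellow 292 ztop 86.6 x mid 32.1 y mid -16.3 ext 17.3 76.6
t 15.3 tcp [588.8 162.2 183. ] psi 1.438 tilt 0.0265 F [0.4 0.2 1.6] grip 42.8
toolz [ 0.0166  0.0206 -0.9996]
need tool mm [-338.8   20.7   -9.4] turn -0.1108
```

Request:
{"fn": "jog_arm", "kwargs": {"increments": [-0.036, 0, -0.005, -0.02, -0.036, 0, 0, -0.02, -0.036, 0, 0, -0.02, -0.036, 0, 0, -0.02, -0.036, 0, 0, -0.02]}}

```text
clock: 15.85
tcp_pos: [572.9, -17.5, 186.3]
ee_rot: [0.714, 0.7, 0.016, -0.0]
ft_force: [0.7, -0.5, 1.7]
grip_width: 42.7
```

```bash
python3 -c "
from h import *
go(T['green'],170,YT)"
```

```text
t 15.8 tcp [572.9 -17.5 186.3] psi 1.5505 tilt 0.0313 F [ 0.7 -0.5  1.7] grip 42.7
toolz [ 0.022   0.0222 -0.9995]
need tool mm [-159.5   -5.5   12.6] turn 0.0017
```

Request:
{"fn": "jog_arm", "kwargs": {"increments": [-0.036, -0.002, -0.005, 0, -0.036, 0, -0.045, 0, -0.036, 0, -0.045, 0, -0.03, 0, 0, 0, -0.015, 0, 0, 0]}}

```text
clock: 16.35
tcp_pos: [562.8, -172.5, 268.5]
ee_rot: [0.715, 0.699, 0.014, -0.002]
ft_force: [-0.4, -0.3, 0.0]
grip_width: 43.0
```

Request:
{"fn": "jog_arm", "kwargs": {"increments": [0, 0, 0, 0, 0, 0, 0, 0]}}

```text
clock: 16.55
tcp_pos: [562.2, -173.4, 267.4]
ee_rot: [0.716, 0.698, 0.014, -0.003]
ft_force: [-0.5, 0.5, 0.2]
grip_width: 42.7
```

```bash
python3 -c "
from h import *
go(T['green'],170,YT)"
```

```text
t 16.6 tcp [ 562.2 -173.4  267.4] psi 1.5451 tilt 0.0279 F [-0.5  0.5  0.2] grip 42.7
toolz [ 0.0153  0.0233 -0.9996]
need tool mm [-5.4  0.8 97.3] turn -0.0037
```

Request:
{"fn": "jog_arm", "kwargs": {"increments": [-0.003, 0, 0.018, -0.003, 0, 0, 0.018, 0, 0, 0, 0.018, 0, 0, 0, 0.018, 0, 0, 0, 0.018, 0]}}

```text
clock: 17.05
tcp_pos: [564.1, -165.0, 172.9]
ee_rot: [0.712, 0.702, 0.015, -0.005]
ft_force: [-0.4, -0.2, -0.4]
grip_width: 42.9
```

```bash
python3 -c "
from h import *
go(T['green'],100,YT)"
```

```text
t 17.1 tcp [ 564.1 -165.   172.9] psi 1.556 tilt 0.0305 F [-0.4 -0.2 -0.4] grip 42.9
toolz [ 0.014   0.0271 -0.9995]
need tool mm [-13.5  -0.5  72.6] turn 0.0072
```

Request:
{"fn": "jog_arm", "kwargs": {"increments": [-0.011, 0, 0.014, 0.006, -0.002, 0, 0.014, 0, -0.001, 0, 0.014, 0, -0.001, 0, 0.014, 0, -0.001, 0, 0.014, 0]}}

```text
clock: 17.55
tcp_pos: [563.7, -175.0, 95.0]
ee_rot: [0.713, 0.701, 0.014, -0.007]
ft_force: [0.8, -0.2, -0.2]
grip_width: 42.6
```

```bash
python3 -c "
from h import *
go(T['green'],52,YT)"
```

```text
t 17.6 tcp [ 563.7 -175.    95. ] psi 1.5543 tilt 0.0318 F [ 0.8 -0.2 -0.2] grip 42.6
toolz [ 0.0098  0.0302 -0.9995]
need tool mm [-2.8  0.3 43. ] turn 0.0055
```

Request:
{"fn": "jog_arm", "kwargs": {"increments": [-0.002, 0, 0.012, 0.005, -0.001, 0, 0.012, 0, 0, 0, 0.01, 0, 0, 0, 0.005, 0, 0, 0, 0.002, 0]}}

```text
clock: 18.05
tcp_pos: [563.0, -176.7, 48.3]
ee_rot: [0.715, 0.699, 0.014, -0.009]
ft_force: [-0.0, -0.7, -0.7]
grip_width: 42.4
```

```bash
python3 -c "
from h import *
go(T['green'],52,YT)"
```

```text
t 18.1 tcp [ 563.  -176.7   48.3] psi 1.548 tilt 0.0323 F [-0.  -0.7 -0.7] grip 42.4
toolz [ 0.0073  0.0315 -0.9995]
need tool mm [ 0.4  1.4 -3.7] turn -0.0008
```

Request:
{"fn": "jog_arm", "kwargs": {"increments": [0, 0.001, -0.004, 0, 0, 0, 0, 0, 0, 0, 0, 0, 0, 0, 0, 0, 0, 0, 0, 0], "gripper": 0}}

```text
clock: 18.55
tcp_pos: [565.5, -177.0, 54.7]
ee_rot: [0.715, 0.699, 0.014, -0.007]
ft_force: [0.1, 0.8, -0.2]
grip_width: 16.3
```

Request:
{"fn": "jog_arm", "kwargs": {"increments": [0, 0, -0.02, 0, 0, 0, -0.035, 0, 0, 0, -0.045, 0, 0, 0, -0.035, 0]}}

```text
clock: 18.95
tcp_pos: [559.6, -179.4, 186.1]
ee_rot: [0.715, 0.699, 0.012, -0.014]
ft_force: [0.4, -0.6, -0.9]
grip_width: 15.6
```

```bash
python3 -c "
from h import *
go(S['green'],185,YD)"
```

```text
t 18.9 tcp [ 559.6 -179.4  186.1] psi 1.5482 tilt 0.0363 F [ 0.4 -0.6 -0.9] grip 15.6
toolz [-0.0027  0.0362 -0.9993]
need tool mm [351.3 -38.8  14. ] turn 0.1101
```

Request:
{"fn": "jog_arm", "kwargs": {"increments": [0.036, -0.002, 0, 0.02, 0.036, -0.004, 0, 0.02, 0.036, -0.004, 0, 0.02, 0.036, -0.004, 0, 0.02, 0.036, -0.004, 0, 0.02]}}

```text
clock: 19.45
tcp_pos: [558.2, -0.8, 202.1]
ee_rot: [0.753, 0.658, 0.015, -0.005]
ft_force: [0.7, 0.4, 0.2]
grip_width: 16.1
```

```bash
python3 -c "
from h import *
go(S['green'],185,YD)"
```

```text
t 19.4 tcp [558.2  -0.8 202.1] psi 1.436 tilt 0.031 F [0.7 0.4 0.2] grip 16.1
toolz [ 0.015   0.0271 -0.9995]
need tool mm [167.7 -52.9  21.4] turn -0.002
```

Request:
{"fn": "jog_arm", "kwargs": {"increments": [0.036, -0.012, 0, 0, 0.036, -0.012, 0, 0, 0.036, -0.012, 0, 0, 0.032, -0.01, 0, 0, 0.015, -0.004, 0, 0]}}

```text
clock: 19.95
tcp_pos: [528.0, 167.7, 207.5]
ee_rot: [0.753, 0.658, 0.016, -0.004]
ft_force: [0.7, -0.4, -0.4]
grip_width: 16.6
```

Request:
{"fn": "jog_arm", "kwargs": {"increments": [0, 0, 0, 0, 0, 0, 0, 0]}}

```text
clock: 20.15
tcp_pos: [527.5, 169.9, 207.8]
ee_rot: [0.751, 0.66, 0.016, -0.004]
ft_force: [-0.0, -0.4, 0.4]
grip_width: 15.9
```

```bash
python3 -c "
from h import *
held('green'); go(S['green'],110,YD)"
```

```text
side 470 min [496.8 116.2 169.7] max [542.3 226.2 267. ] ang 85.5 len 110.9 mid y rel tcp along 1.0 tcp [527.5 169.6 207.8]
top 66 min [517.9 140.7 236.6] max [532.3 164.2 242. ] ang 56.5 len 21.6 mid y rel tcp along -12.7 tcp [527.7 169.1 207.8]
t 20.2 tcp [527.7 169.1 207.8] psi 1.4399 tilt 0.0336 F [ 0.7 -0.5 -1.5] grip 16.1
toolz [ 0.0194  0.0275 -0.9994]
need tool mm [ 1.1 -1.  97.8] turn 0.0018
```

Request:
{"fn": "jog_arm", "kwargs": {"increments": [0, -0.001, 0.016, 0, 0, 0, 0.016, 0, 0, 0, 0.016, 0, 0, 0, 0.016, 0, 0, 0, 0.014, 0]}}

```text
clock: 20.75
tcp_pos: [532.6, 165.5, 130.5]
ee_rot: [0.754, 0.656, 0.019, -0.001]
ft_force: [-1.0, -0.2, -0.4]
grip_width: 16.3
```

```bash
python3 -c "
from h import *
go(S['green'],90,YD)"
```

```text
t 20.8 tcp [532.6 165.5 130.5] psi 1.4319 tilt 0.0379 F [-1.  -0.2 -0.4] grip 16.3
toolz [ 0.0269  0.0267 -0.9993]
need tool mm [ 5.7 -5.9 40.5] turn -0.0062
```

Request:
{"fn": "jog_arm", "kwargs": {"increments": [0.004, -0.005, 0.012, -0.005, 0, 0, 0.012, 0, 0, 0, 0.012, 0]}}

```text
clock: 21.05
tcp_pos: [529.3, 169.6, 91.8]
ee_rot: [0.754, 0.657, 0.019, -0.001]
ft_force: [0.6, 0.2, -0.2]
grip_width: 15.8
```

```bash
python3 -c "
from h import *
go(S['green'],75,YD)"
```

```text
t 21.1 tcp [529.3 169.6  91.8] psi 1.4345 tilt 0.0375 F [ 0.6  0.2 -0.2] grip 15.8
toolz [ 0.0267  0.0263 -0.9993]
need tool mm [ 2.7 -1.5 16.9] turn -0.0036
```

Request:
{"fn": "jog_arm", "kwargs": {"increments": [0.001, -0.0015, 0.01, -0.003, 0, 0, 0.01, 0, 0, 0, 0.008, 0]}}

```text
clock: 21.35
tcp_pos: [528.2, 171.9, 61.1]
ee_rot: [0.752, 0.658, 0.018, -0.001]
ft_force: [-1.2, -0.1, -0.1]
grip_width: 16.0
```

```bash
python3 -c "
from h import *
go(S['green'],53,YD)"
```

```text
t 21.4 tcp [528.2 171.9  61.1] psi 1.4379 tilt 0.0368 F [-1.2 -0.1 -0.1] grip 16.0
toolz [ 0.0257  0.0263 -0.9993]
need tool mm [1.  0.1 8.2] turn -0.0002
```

Request:
{"fn": "jog_arm", "kwargs": {"increments": [0, -0.0005, 0.004, 0, 0, 0, 0.004, 0, 0, 0, 0.002, 0]}}

```text
clock: 21.65
tcp_pos: [528.6, 172.2, 53.0]
ee_rot: [0.752, 0.659, 0.018, -0.001]
ft_force: [-12.6, -4.3, 24.6]
grip_width: 16.4
```

```bash
python3 -c "
from h import *
go(S['green'],53,YD)"
```

```text
t 21.6 tcp [528.6 172.2  53. ] psi 1.4387 tilt 0.0357 F [-12.6  -4.3  24.6] grip 16.4
toolz [ 0.025   0.0255 -0.9994]
need tool mm [0.8 0.  0.1] turn 0.0006
```

Request:
{"fn": "jog_arm", "kwargs": {"increments": [0, 0, -0.001, 0, 0, 0, 0, 0, 0, 0, 0, 0], "gripper": 0.5}}

```text
clock: 21.95
tcp_pos: [530.4, 172.3, 55.7]
ee_rot: [0.752, 0.659, 0.019, -0.0]
ft_force: [-0.2, 0.0, -0.0]
grip_width: 43.0
```

Request:
{"fn": "jog_arm", "kwargs": {"increments": [0, 0, -0.01, 0, 0, 0, -0.035, 0, 0, 0, -0.045, 0, 0, 0, -0.035, 0]}}

```text
clock: 22.35
tcp_pos: [522.2, 168.3, 178.8]
ee_rot: [0.752, 0.659, 0.014, -0.004]
ft_force: [0.1, 0.1, 1.3]
grip_width: 42.5
```

```bash
python3 -c "
from h import *
placed(['red','yellow','green'])
go(T['blue'],185,YT)"
```

```text
side red 327 ztop 85.5 x mid 91.7 y mid 1.0 ext 19.0 109.0
side yellow 338 ztop 85.6 x mid 30.3 y mid 1.7 ext 17.7 110.9
side green 324 ztop 85.5 x mid -32.4 y mid -0.8 ext 17.3 109.9
top red 358 ztop 86.5 x mid 93.3 y mid -7.9 ext 18.3 97.7
top yellow 284 ztop 86.5 x mid 32.1 y mid -16.2 ext 17.0 77.7
top green 247 ztop 86.5 x mid -29.8 y mid -15.7 ext 15.9 78.8
t 22.4 tcp [525.8 168.9 183.2] psi 1.4388 tilt 0.0363 F [0.7 0.2 0.3] grip 42.6
toolz [ 0.0259  0.0254 -0.9993]
need tool mm [-330.4  145.7   -8. ] turn -0.11
```

Blue (626.5, -178).

Request:
{"fn": "jog_arm", "kwargs": {"increments": [-0.036, 0.014, -0.005, -0.02, -0.036, 0.014, 0, -0.02, -0.036, 0.014, 0, -0.02, -0.036, 0.014, 0, -0.02, -0.036, 0.014, 0, -0.02]}}

```text
clock: 22.95
tcp_pos: [580.5, -17.1, 187.3]
ee_rot: [0.714, 0.7, 0.021, 0.001]
ft_force: [0.4, 0.5, -0.1]
grip_width: 42.6
```

```bash
python3 -c "
from h import *
go(T['blue'],170,YT)"
```

```text
t 22.9 tcp [580.5 -17.1 187.3] psi 1.5523 tilt 0.041 F [ 0.4  0.5 -0.1] grip 42.6
toolz [ 0.0305  0.0275 -0.9992]
need tool mm [-160.4   48.6   14.2] turn 0.0035
```

Request:
{"fn": "jog_arm", "kwargs": {"increments": [-0.036, 0.012, -0.005, 0, -0.036, 0.012, -0.045, 0, -0.036, 0.012, -0.045, 0, -0.03, 0.01, -0.045, 0, -0.015, 0, 0, 0]}}

```text
clock: 23.45
tcp_pos: [615.7, -171.7, 309.2]
ee_rot: [0.715, 0.699, 0.018, -0.002]
ft_force: [0.4, -0.4, 0.9]
grip_width: 42.9
```

Request:
{"fn": "jog_arm", "kwargs": {"increments": [0, 0, 0, 0, 0, 0, 0, 0]}}

```text
clock: 23.65
tcp_pos: [615.3, -173.7, 308.4]
ee_rot: [0.716, 0.698, 0.018, -0.002]
ft_force: [-0.0, -0.2, 0.3]
grip_width: 43.1
```

```bash
python3 -c "
from h import *
go(T['blue'],170,YT)"
```

```text
t 23.6 tcp [ 615.3 -173.7  308.4] psi 1.5458 tilt 0.0361 F [-0.  -0.2  0.3] grip 43.1
toolz [ 0.0226  0.0282 -0.9993]
need tool mm [ -8.    8.2 138.5] turn -0.003
```

Request:
{"fn": "jog_arm", "kwargs": {"increments": [-0.004, 0.004, 0.016, -0.003, -0.002, 0, 0.016, 0, -0.002, 0, 0.016, 0, -0.002, 0, 0.016, 0, -0.002, 0, 0.016, 0]}}

```text
clock: 24.15
tcp_pos: [618.9, -177.3, 216.4]
ee_rot: [0.713, 0.701, 0.017, -0.006]
ft_force: [0.3, 0.6, 1.0]
grip_width: 42.9
```

Request:
{"fn": "jog_arm", "kwargs": {"increments": [-0.002, 0, 0.016, 0, -0.002, 0, 0.016, 0, -0.002, 0, 0.016, 0]}}

```text
clock: 24.45
tcp_pos: [615.3, -176.6, 156.6]
ee_rot: [0.711, 0.703, 0.015, -0.012]
ft_force: [0.1, -1.0, -0.2]
grip_width: 42.6
```

```bash
python3 -c "
from h import *
go(T['blue'],100,YT)"
```

```text
t 24.4 tcp [ 615.3 -176.6  156.6] psi 1.5589 tilt 0.0383 F [ 0.1 -1.  -0.2] grip 42.6
toolz [ 0.0043  0.0381 -0.9993]
need tool mm [-3.5 11.  56.6] turn 0.0101
```

Request:
{"fn": "jog_arm", "kwargs": {"increments": [-0.002, 0.006, 0.012, 0.008, -0.001, 0.004, 0.012, 0, -0.001, 0, 0.012, 0, -0.001, 0, 0.012, 0]}}

```text
clock: 24.85
tcp_pos: [622.6, -175.8, 98.2]
ee_rot: [0.713, 0.701, 0.013, -0.017]
ft_force: [-0.0, -0.9, -0.7]
grip_width: 42.5
```

```bash
python3 -c "
from h import *
go(T['blue'],52,YT)"
```

```text
t 24.9 tcp [ 622.6 -175.8   98.2] psi 1.5528 tilt 0.0426 F [-0.  -0.9 -0.7] grip 42.5
toolz [-0.0046  0.0423 -0.9991]
need tool mm [-4.1  4.1 46. ] turn 0.004
```

Request:
{"fn": "jog_arm", "kwargs": {"increments": [-0.002, 0.004, 0.009, 0.004, -0.001, 0.001, 0.012, 0, -0.001, 0, 0.011, 0, 0, 0, 0.008, 0, 0, 0, 0.002, 0]}}

```text
clock: 25.35
tcp_pos: [627.2, -178.2, 50.8]
ee_rot: [0.715, 0.699, 0.013, -0.017]
ft_force: [-0.1, -0.7, -0.2]
grip_width: 42.7
```

```bash
python3 -c "
from h import *
go(T['blue'],52,YT)"
```

```text
t 25.4 tcp [ 627.2 -178.2   50.8] psi 1.5482 tilt 0.0433 F [-0.1 -0.7 -0.2] grip 42.7
toolz [-0.006   0.0429 -0.9991]
need tool mm [ 0.3 -0.7 -1.1] turn -0.0006
```

Request:
{"fn": "jog_arm", "kwargs": {"increments": [0, -0.001, -0.002, 0, 0, 0, 0, 0, 0, 0, 0, 0, 0, 0, 0, 0, 0, 0, 0, 0], "gripper": 0}}

```text
clock: 25.85
tcp_pos: [627.0, -178.6, 54.7]
ee_rot: [0.715, 0.699, 0.013, -0.016]
ft_force: [-0.0, 0.5, -1.4]
grip_width: 16.2
```

Request:
{"fn": "jog_arm", "kwargs": {"increments": [0, 0, -0.015, 0, 0, 0, -0.03, 0, 0, 0, -0.035, 0, 0, 0, -0.035, 0]}}

```text
clock: 26.25
tcp_pos: [623.5, -181.9, 168.8]
ee_rot: [0.715, 0.699, 0.011, -0.022]
ft_force: [0.3, 0.3, -1.0]
grip_width: 16.3
```

```bash
python3 -c "
from h import *
go(S['blue'],185,YD)"
```

```text
t 26.2 tcp [ 623.5 -181.9  168.8] psi 1.5481 tilt 0.0491 F [ 0.3  0.3 -1. ] grip 16.3
toolz [-0.0149  0.0467 -0.9988]
need tool mm [ 360.  -164.4    3.1] turn 0.11
```

Request:
{"fn": "jog_arm", "kwargs": {"increments": [0.036, -0.016, -0.004, 0.02, 0.036, -0.016, -0.004, 0.02, 0.036, -0.016, 0, 0.02, 0.036, -0.018, 0, 0.02, 0.036, -0.018, 0, 0.02]}}

```text
clock: 26.75
tcp_pos: [556.7, 0.1, 201.7]
ee_rot: [0.753, 0.658, 0.016, -0.011]
ft_force: [-0.0, 0.8, -0.1]
grip_width: 16.1
```

```bash
python3 -c "
from h import *
go(S['blue'],185,YD)"
```

```text
t 26.8 tcp [5.567e+02 1.000e-01 2.017e+02] psi 1.4366 tilt 0.0384 F [-0.   0.8 -0.1] grip 16.1
toolz [ 0.0086  0.0374 -0.9993]
need tool mm [ 167.  -113.    22.7] turn -0.0015
```

Request:
{"fn": "jog_arm", "kwargs": {"increments": [0.034, -0.023, 0, 0, 0.034, -0.023, 0, 0, 0.034, -0.023, 0, 0, 0.034, -0.023, 0, 0, 0.018, -0.013, 0, 0]}}

```text
clock: 27.25
tcp_pos: [470.3, 174.3, 215.3]
ee_rot: [0.753, 0.658, 0.02, -0.008]
ft_force: [-0.1, 0.2, -1.0]
grip_width: 15.7
```

Request:
{"fn": "jog_arm", "kwargs": {"increments": [0, 0, 0, 0, 0, 0, 0, 0]}}

```text
clock: 27.45
tcp_pos: [469.5, 176.8, 218.1]
ee_rot: [0.751, 0.66, 0.022, -0.007]
ft_force: [0.4, 0.2, -0.4]
grip_width: 16.1
```

```bash
python3 -c "
from h import *
held('blue'); go(S['blue'],110,YD)"
```

```text
side 584 min [457.6 129.5 179. ] max [483.5 234.3 255.2] ang 86.2 len 105.0 mid y rel tcp along 5.4 tcp [469.7 176.6 218.1]
top 270 min [455.1 122.5 194.2] max [475.2 168.9 286.7] ang 82.9 len 47.4 mid y rel tcp along -31.2 tcp [469.9 176.1 217.8]
t 27.6 tcp [469.9 176.1 217.8] psi 1.4405 tilt 0.0454 F [-0.3  0.6 -1.3] grip 16.0
toolz [ 0.0223  0.0395 -0.999 ]
need tool mm [  0.4  -5.1 107.8] turn 0.0024
```

Request:
{"fn": "jog_arm", "kwargs": {"increments": [0, -0.003, 0.014, 0, -0.001, -0.001, 0.014, 0, 0, 0, 0.014, 0, 0, 0, 0.014, 0, 0, 0, 0.014, 0]}}

```text
clock: 28.05
tcp_pos: [468.8, 174.1, 142.1]
ee_rot: [0.754, 0.657, 0.021, -0.007]
ft_force: [-0.3, 0.1, -0.2]
grip_width: 16.1
```

```bash
python3 -c "
from h import *
go(S['blue'],90,YD)"
```

```text
t 28.1 tcp [468.8 174.1 142.1] psi 1.4336 tilt 0.0447 F [-0.3  0.1 -0.2] grip 16.1
toolz [ 0.023   0.0383 -0.999 ]
need tool mm [ 4.9 -3.4 52.3] turn -0.0045
```

Request:
{"fn": "jog_arm", "kwargs": {"increments": [0.001, -0.002, 0.012, -0.004, 0, -0.001, 0.012, 0, 0, 0, 0.012, 0, 0, 0, 0.01, 0]}}

```text
clock: 28.45
tcp_pos: [464.6, 175.2, 88.6]
ee_rot: [0.753, 0.657, 0.018, -0.008]
ft_force: [0.4, -0.6, -0.8]
grip_width: 16.0
```

```bash
python3 -c "
from h import *
go(S['blue'],75,YD)"
```

```text
t 28.4 tcp [464.6 175.2  88.6] psi 1.4347 tilt 0.0405 F [ 0.4 -0.6 -0.8] grip 16.0
toolz [ 0.0169  0.0368 -0.9992]
need tool mm [ 5.9  1.7 13.9] turn -0.0034
```

Request:
{"fn": "jog_arm", "kwargs": {"increments": [0.003, 0.0015, 0.008, -0.003, 0, 0, 0.008, 0, 0, 0, 0.008, 0]}}

```text
clock: 28.75
tcp_pos: [466.8, 179.3, 62.4]
ee_rot: [0.752, 0.658, 0.018, -0.009]
ft_force: [-2.6, 0.5, 0.5]
grip_width: 16.3
```

```bash
python3 -c "
from h import *
go(S['blue'],53,YD)"
```

```text
t 28.8 tcp [466.8 179.3  62.4] psi 1.4379 tilt 0.0402 F [-2.6  0.5  0.5] grip 16.3
toolz [ 0.0159  0.0369 -0.9992]
need tool mm [1.8 0.1 9.5] turn -0.0002
```

Request:
{"fn": "jog_arm", "kwargs": {"increments": [0, -0.0005, 0.004, 0, 0, 0, 0.004, 0, 0, 0, 0.003, 0]}}

```text
clock: 29.05
tcp_pos: [467.5, 179.7, 52.8]
ee_rot: [0.752, 0.659, 0.018, -0.008]
ft_force: [-18.2, -10.4, 45.8]
grip_width: 16.3
```

```bash
python3 -c "
from h import *
go(S['blue'],53,YD)"
```

```text
t 29.1 tcp [467.5 179.7  52.8] psi 1.4387 tilt 0.0396 F [-18.2 -10.4  45.8] grip 16.3
toolz [ 0.0163  0.036  -0.9992]
need tool mm [ 1.7 -0.4 -0.1] turn 0.0006
```

Request:
{"fn": "jog_arm", "kwargs": {"increments": [0, 0, -0.001, 0, 0, 0, 0, 0, 0, 0, 0, 0], "gripper": 0.5}}

```text
clock: 29.35
tcp_pos: [469.7, 179.9, 55.9]
ee_rot: [0.752, 0.659, 0.02, -0.007]
ft_force: [-0.1, 0.5, 0.0]
grip_width: 42.6
```

Request:
{"fn": "jog_arm", "kwargs": {"increments": [0, 0, -0.01, 0, 0, 0, -0.035, 0, 0, 0, -0.045, 0, 0, 0, -0.045, 0]}}

```text
clock: 29.75
tcp_pos: [461.2, 173.8, 188.1]
ee_rot: [0.752, 0.659, 0.013, -0.011]
ft_force: [1.4, 0.2, -0.1]
grip_width: 42.8
```

Request:
{"fn": "jog_arm", "kwargs": {"increments": [-0.04, 0, -0.01, 0, -0.04, 0, 0, 0, -0.04, 0, 0, 0, -0.03, 0, 0, 0, 0, 0, 0, 0]}}

```text
clock: 30.25
tcp_pos: [446.9, 21.6, 206.6]
ee_rot: [0.75, 0.661, 0.022, -0.004]
ft_force: [-0.0, -0.0, -0.3]
grip_width: 42.9
```

```bash
python3 -c "
from h import *
placed(['red','yellow','green','blue'])
go(T['blue'],185,YT)"
```

```text
side red 330 ztop 85.4 x mid 91.7 y mid -0.6 ext 18.2 109.1
side yellow 341 ztop 85.3 x mid 30.5 y mid 1.5 ext 18.1 109.4
side green 316 ztop 85.4 x mid -31.9 y mid -0.2 ext 17.1 109.8
side blue 330 ztop 85.6 x mid -93.5 y mid -0.1 ext 16.7 107.1
top red few
top yellow few
top green few
top blue 130 ztop 86.4 x mid -91.7 y mid -40.8 ext 16.4 31.2
t 30.4 tcp [447.2  24.  206.6] psi 1.446 tilt 0.0452 F [ 0.4  0.5 -0.2] grip 42.8
toolz [ 0.0279  0.0355 -0.999 ]
need tool mm [-178.8  202.6   19.4] turn -0.1028
```

View pics/p_side_blue.png

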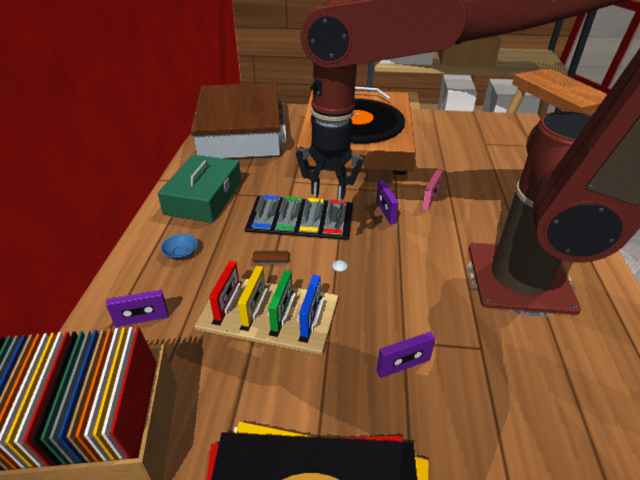

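View pics/p_top_blue.png

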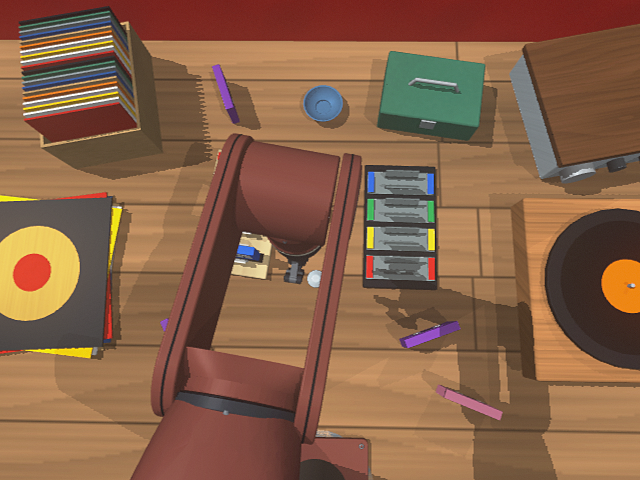

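The side view shows all four cassettes upright in the rack: red (225,290), yellow (253,297), green (282,302) and blue (312,307). The tray is empty and the gripper hangs clear of everything. The arm hides most of the rack in the top view. I'm handing in.

```bash
python3 -c "
from station import robot
print(robot.sign_off())"
```

```text
the job is handed in; nothing more can be done
None
```

All four cassettes are in the display rack in reverse order, and I handed the job in at about 30.4 s of the 112 s allowed. From farthest to nearest the robot they stand red, yellow, green, blue.

**Positions:** in the last side view they sit at about +92, +30, −32 and −93 mm along the rack. That is within about 1.5 mm of the slot centres across each slot, and within 2 mm along it.

**Height:** their tops measured 85.4 mm, against 84 mm expected when fully down. That agrees to within the camera's 2 mm error. Each cassette also pressed on its slot floor before I let go.

**Contact forces:** the highest wrist force I read was about 50 N, when blue touched its floor. The limit is 120 N. At the end the gripper was open, clear of everything and reading no contact force.

**What disagreed or went unchecked:**
- **Top camera:** the arm hid most of the rack in the last top view, so the final check rests on the side camera. Earlier top views of red, yellow and green agreed across the slots, but part of each cassette was hidden, so they gave no good reading along the slots.
- **Tool tilt:** the tool drifted to a tilt of up to about 0.05 rad during the moves. I could not command it out directly. The final side view shows no visible lean in the cassettes.

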